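Unhook the port lamp spare

TASK

The red port-side navigation lamp has failed. Take the red lamp spare pack off its peg, lifting it so that its hole clears the upturned tip without straining against the peg, then lower it foot first, right down into the yellow caddy before letting go, so that it is left standing there (it may lean on the caddy's wall). Leave the green pack hanging on its own peg.

Things in the scene. Friction and masses are not known exactly. Their poses are not given: they have to be found in the camera images.
- red_pack_centre (a point): Middle of the red pack: rigid plastic 10 mm thick (x), 60 wide (y), 138 tall (z up), 70 g, 8 mm clear blister low on its -x face. It hangs upright, hole top on a peg. Hole 28 wide, 40 tall, from 19 below to 21 mm above this point; solid header 21 to 69 mm above it. Grip the header across the thickness, from above, fingertips at most 30 mm below its top edge to stay over the peg tip.
- green_pack_centre (a point): Middle of the green pack: same shape, size and axes as the red one, hanging on the other peg.
- stand: Fixed peg stand, origin under its 70 x 230 x 12 mm wood base. Crossbar at x = 20, z = 115 mm. From it two 6 mm pegs (y = -55, +55; either pack on either) run level to -x; at x = -55 their tips turn up, reaching x = -64, 16 mm above the peg axis. Packs hang at x -28 to -10. To free one, raise it 14 to 33 mm (23 best), then draw it along -x until wholly past x = -64.
- caddy_in (a point): Centre of the inner floor of the fixed yellow open-topped plastic caddy, 5 mm above the table. Outside 54 (x) x 100 (y) x 70 mm tall, walls and floor 5 mm, inside 44 x 90 mm; z up. The pack goes in foot down with its width along the long side (y), either way round.
There are look-alikes about, which are no part of the job. Of the things shaped like the part that bears red_pack_centre, the red one is meant. There is more than one size of the part that bears caddy_in; the job needs the smaller.

How it is judged:
By the outcome, as a careful person would: the job done as asked, in the order asked, and still so for the second after the job is handed in, with the robot touching nothing.
It also fails if it takes over 45 s, if anything falls off the work surface, if the arm or the gripper's body presses on something with over 40 N, if the wrist force passes 120 N, or if a joint passes its speed limit or range.

ROBOT

A 6-joint arm with a two-finger parallel gripper is mounted at the origin on the work surface. World frame = base frame: x ahead of the robot, y to its left, z up, the work surface at z = 0. Lengths are in mm, angles in rad, forces in N, time in s.
With the tool pointing down it reaches from about 350 to 850 mm from the base axis. Payload 8.1 kg.
Tool frame: the origin (TCP) lies at the very end of the fingers, on their centre line; the grasp point (between the pads) lies 19 mm behind it (manip.hold_point_z is the distance from the TCP to the grasp point, in mm); z points along the fingers, y is the line along which they close (so a half turn about z gives the same grasp; the last joint's range is limited). The gripper opens to 93 mm and grips with 3 to 60 N. Pads are 15 mm wide; open, the fingers measure 128 mm over their backs; the gripper's body (75 mm by 188 mm) begins 65 mm behind the grasp point.
Start: joints at [1.222, 0.13, 1.488, -0, 1.523, -0.085], TCP at [156.428, 579.254, 218.635] pointing down, gripper open.
Joint ranges: [-2.96, 2.96], [-0.89, 2.26], [0.02, 2.5], [-1.34, 4.48], [0, 2.73], [-2.66, 2.66]. Speed limits (rad/s): [2.39, 2.39, 2.79, 3.14, 3.14, 3.14].

INTERFACE

Orientations are given as a unit quaternion [w, x, y, z].
In Python, from rig import manip, optics gives the robot as it stands. The module is installed in compiled form; this text tells all that it offers.
- The arm moves only by the tool step_arm, never from a script. Its argument "moves" is a list of rows, each a list of 4 numbers: the shift along the world's x, y, z in mm, then the turn about the world's z in rad. In form: [[tx, ty, tz, turn], ...]. A call has 1 to 8 rows; each row shifts and turns the commanded pose from where the row before left it; what a row does not reach is not made up. A row lasts 1/8 s, in which the tool goes at most 62.5 mm and 10.7 degrees, less where a joint would pass 70% of its speed; a pose out of reach is approached as far as the arm can. A call with a gripper value outside its range is refused whole. "hand" is the opening, from 0 (shut) to 1 (fully open), set as the call begins (left out, the last holds). The fingers move at their own pace and stop on an object; "force" is the grip in N (left out, the last holds). Time passes only in rows, so rows that do not move let the fingers close. It gives the time, the measured TCP pose, the force, the opening and the grip force at its end, in the units of the state.
- manip.state(): the state, without advancing time (a new reading comes with each control period).
- optics.read_camera(name): name is "scene" or "top" or "wrist"; returns a dict with "color" (400x640x3 uint8, red, green, blue), "camera_matrix" (3x3 intrinsics, pixels), "cam_to_world" (4x4, takes a point from camera to world coordinates). Camera axes: x right, y down, z forward; pixel columns grow to the right and rows downward; lengths in mm; the calibration is good to about 2 mm. The wrist camera is an equidistant fisheye: a pixel r from the principal point sees the ray r / f radians off the axis. A picture is of the moment at which its call begins. There is no depth.
- manip.hand_in(): hands the job in; it is judged then, once.
The state is a dict: "time": time; "joint_pos": joint angles; "qvel": joint speeds; "joint_torque": joint torques, N m; "eef_pos": TCP position; "tcp_rot": TCP orientation; "contact_force": force on the tool from outside, world axes, zero at the start; "moment": the same for the moment, N m; "width": opening from 0.0 (shut) to 1.0 (fully open); "finger_force": force on a finger pad.
Only numpy, scipy, OpenCV 4.12 (cv2) and the standard library are available. Lean on these libraries where they do the work, as an engineer would, in place of code of your own. Each camera call takes 0.05 s, during which the arm holds its last target. There are 200 camera calls.

## Working session

There is one attempt and no reset: what is moved stays moved. The work goes in short steps, Python scripts to look and compute and a tool call to move; the robot and the scene stay as the last step left them, time stands still between calls to the robot, and variables do not carry over. Pictures are saved under pics/ and viewed, at most 10 in all, crops included, and the job is handed in when it is done.

Besides the shell and the picture viewer there is one more tool, called after "Emit:" in YAML: its name, and indented under it one key for each argument. step_arm: Moves the arm, as the interface text tells. Its arguments: {"type":"object","properties":{"moves":{"type":"array"},"hand":{"type":"number"},"force":{"type":"number"}},"required":["moves"]}

```bash
mkdir -p pics; cat > h.py <<'E'
import numpy as np,cv2
from rig import manip,optics
def ray(c,px):
    K=c["camera_matrix"];T=np.array(c["cam_to_world"])
    d=T[:3,:3]@np.linalg.solve(K,[px[0],px[1],1.]);return T[:3,3],d
def onz(c,px,z):
    o,d=ray(c,px);return o+d*(z-o[2])/d[2]
def proj(c,P):
    T=np.linalg.inv(np.array(c["cam_to_world"]));p=T[:3,:3]@np.array(P,float)+T[:3,3];q=c["camera_matrix"]@p;return q[:2]/q[2]
def tri(a,pa,b,pb):
    o,d=ray(a,pa);p,e=ray(b,pb)
    s=np.linalg.lstsq(np.c_[d,-e],p-o,rcond=None)[0];x=o+d*s[0];y=p+e*s[1];return (x+y)/2,np.linalg.norm(x-y)
E
python3 - <<'E'
from h import *
import pickle
D={}
for n in("scene","top"):
    c=D[n]=optics.read_camera(n);cv2.imwrite(f"pics/{n}0.png",c["color"][:,:,::-1]);print(n,np.round(c["cam_to_world"],2).tolist(),c["camera_matrix"].tolist())
pickle.dump(D,open("d.pkl","wb"))
E
```

```text
scene [[0.72, 0.47, -0.52, 1036.96], [0.7, -0.48, 0.53, -582.94], [-0.0, -0.74, -0.67, 716.15], [0.0, 0.0, 0.0, 1.0]] [[400.23640575639683, 0.0, 325.6628397490231], [0.0, 400.23640575639683, 195.43536048905526], [0.0, 0.0, 1.0]]
top [[-0.13, -0.96, 0.23, 328.15], [-0.99, 0.13, -0.03, -80.56], [0.0, -0.23, -0.97, 1047.25], [0.0, 0.0, 0.0, 1.0]] [[386.7017935504733, 0.0, 320.8272290321045], [0.0, 386.7017935504733, 194.0285782502725], [0.0, 0.0, 1.0]]
```

View pics/scene0.png

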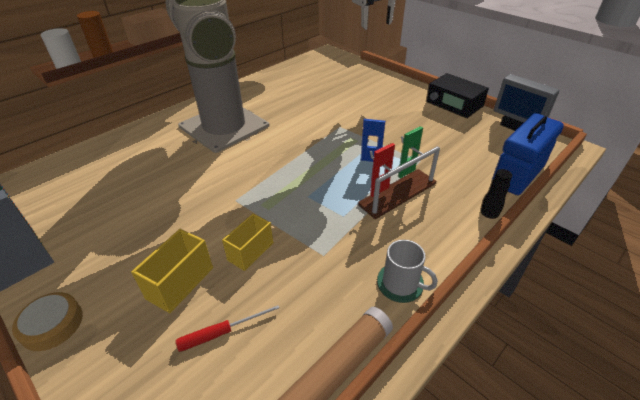

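View pics/top0.png

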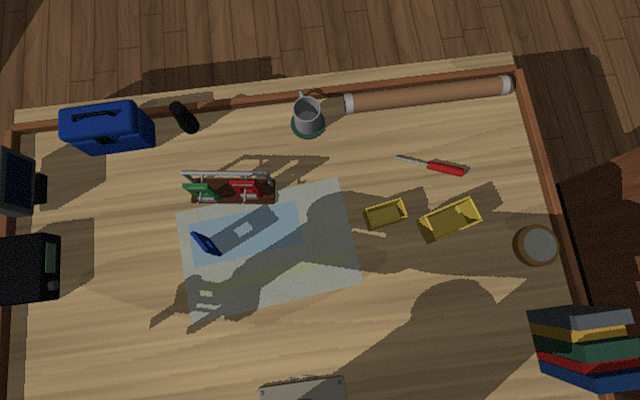

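The scene view shows the red pack at (382,170), the green one at (411,153), and a blue look-alike standing at (373,140). It also shows a small caddy at (248,240) and a large one at (173,270). In the top view these are red (245,188), green (200,190), blue (206,243), small caddy (385,214) and large caddy (450,218). The red pack and the smaller caddy fit the description. I'll enlarge to confirm.

```bash
python3 - <<'E'
from h import *
import pickle
D=pickle.load(open("d.pkl","rb"))
s,t=D["scene"]["color"],D["top"]["color"]
f=lambda im,x,y,w,h,k:cv2.resize(im[y:y+h,x:x+w],None,fx=k,fy=k,interpolation=cv2.INTER_CUBIC)
a=np.hstack([f(s,345,110,100,110,4),f(t,175,155,110,110,4)[:, :400]])
b=np.hstack([f(s,215,205,80,32*2-24+0,5)[:160], f(t,355,190,80,40,5)[:160]])
cv2.imwrite("pics/crop.png",np.vstack([a,b])[:,:,::-1])
for n in D:
    c=D[n];h=cv2.cvtColor(c["color"],cv2.COLOR_RGB2HSV)
    for nm,m in(("red",((h[...,0]<6)|(h[...,0]>174))&(h[...,1]>180)&(h[...,2]>70)),("green",(abs(h[...,0].astype(int)-68)<14)&(h[...,1]>150)&(h[...,2]>50)),("yel",(abs(h[...,0].astype(int)-26)<6)&(h[...,1]>170)&(h[...,2]>60))):
        cs,_=cv2.findContours(m.astype(np.uint8),cv2.RETR_EXTERNAL,cv2.CHAIN_APPROX_NONE)
        for k in cs:
            if cv2.contourArea(k)>60:
                print(n,nm,cv2.contourArea(k),cv2.boundingRect(k),cv2.approxPolyDP(cv2.convexHull(k),2,True)[:,0].tolist())
E
```

```text
scene red 623.5 (176, 321, 55, 30) [[228, 322], [230, 330], [191, 347], [178, 349], [177, 339]]
scene red 62.5 (380, 179, 9, 13) [[388, 179], [388, 187], [380, 191], [381, 183]]
scene red 339.0 (371, 144, 23, 53) [[392, 144], [390, 166], [372, 196], [375, 153]]
scene green 209.0 (402, 130, 20, 33) [[421, 130], [417, 148], [402, 162], [406, 135]]
scene yel 3786.5 (132, 230, 81, 83) [[181, 230], [204, 241], [212, 267], [169, 312], [146, 299], [132, 271]]
scene yel 1652.5 (223, 214, 50, 56) [[253, 214], [269, 223], [272, 242], [243, 269], [227, 258], [223, 239]]
top red 467.5 (537, 352, 101, 23) [[537, 353], [637, 359], [584, 374], [543, 360]]
top red 259.5 (229, 180, 31, 16) [[259, 194], [239, 195], [229, 184], [229, 180], [253, 180]]
top red 237.0 (427, 162, 37, 14) [[428, 162], [463, 169], [463, 173], [457, 175], [428, 168]]
```

View pics/crop.png

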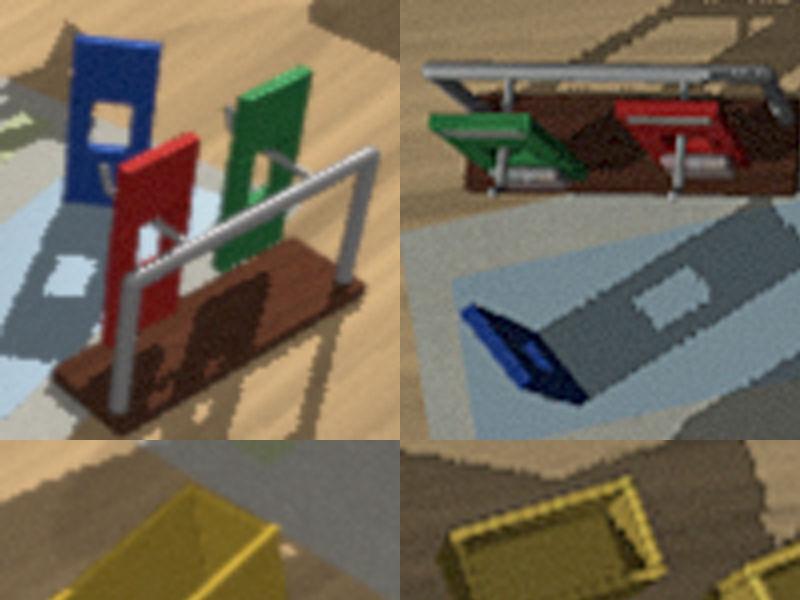

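The crop confirms it. The red pack is the right-hand one in the top view, hanging on its peg; the blue one stands free on the map, and the small caddy is empty. Next I'll triangulate the corners.

```bash
python3 - <<'E'
from h import *
import pickle
D=pickle.load(open("d.pkl","rb"));s,t=D["scene"],D["top"]
np.set_printoptions(precision=1,suppress=True)
for n,a,b in(("red+y",(394.5,145),(229.3,180.5)),("red-y",(375.5,154.5),(253.7,180.5)),("grn+y",(422.5,128),(183,183.5)),("bar-y",(378.5,180.5),(268,172.5)),("bar+y",(437.5,149.5),(182.5,172.5))):
    print(n,*tri(s,a,t,b))
print("base scene z12",[onz(s,p,12) for p in((358.5,202),(375.5,215.5),(436,180.5))])
print("base top z12",[onz(t,p,12) for p in((191.75,202.5),(274,203),(277,180))])
print("caddy top z70",[onz(t,p,70) for p in((365,209.4),(401.4,197.6),(408,217))])
print("caddy scene z70",[onz(s,p,70) for p in((223,239),(253,214),(269.5,223))])
# small caddy mask in top with darker thresh
h=cv2.cvtColor(t["color"],cv2.COLOR_RGB2HSV)[190:240,355:415]
m=((abs(h[...,0].astype(int)-26)<6)&(h[...,1]>150)).astype(np.uint8)
for k in cv2.findContours(m,0,1)[0]:
    if cv2.contourArea(k)>100:print((cv2.approxPolyDP(cv2.convexHull(k),1.5,True)[:,0]+[355,190]).tolist())
st=manip.state();print(st["eef_pos"],st["tcp_rot"],st["joint_pos"])
E
```

```text
red+y [599.8 103.6 163. ] 1.153216997804733
red-y [591.2  44.8 162. ] 2.76680643896479
grn+y [606.2 212.4 164. ] 1.0784236527953905
bar-y [623.3  16.5 117.2] 4.350510780789101
bar+y [651.4 229.5 111.3] 0.22172338401049563
base scene z12 [array([569.1,  20.1,  12. ]), array([631.8,  12. ,  12. ]), array([665.2, 234.2,  12. ])]
base top z12 [array([596.5, 241.1,  12. ]), array([566.1,  17.8,  12. ]), array([630.1,   3. ,  12. ])]
caddy top z70 [array([ 505.9, -218.3,   70. ]), array([ 524.5, -316.7,   70. ]), array([ 472.1, -324.5,   70. ])]
caddy scene z70 [array([ 474.4, -321.9,   70. ]), array([ 460. , -229.1,   70. ]), array([ 509.4, -221.2,   70. ])]
[[401, 198], [406, 211], [406, 217], [396, 222], [368, 229], [363, 215], [366, 208]]
[156.3 578.7 217.7] [-0.   0.1  1.  -0. ] [ 1.2  0.1  1.5 -0.   1.5 -0.1]
```

Heights, sizes and stand geometry all agree. The red centre is about (590.5, 74) with yaw -0.14, and the pack top is at about z 166. The caddy centre is about (491,-272) with yaw +0.16. I still need the tool yaw and the blue pack's clearance.

```bash
python3 - <<'E'
from h import *
import pickle
from scipy.spatial.transform import Rotation as R
D=pickle.load(open("d.pkl","rb"));t=D["top"]
q=manip.state()["tcp_rot"];M=R.from_quat([q[1],q[2],q[3],q[0]]).as_matrix();print(M.round(3))
y=M[:2,1];print("tool y angle",np.arctan2(y[1],y[0]))
print("blue top",[onz(t,p,138).round() for p in((191,232),(207,251))],"big caddy",onz(t,(450,210),70).round())
E
```

```text
[[-0.965  0.261 -0.001]
 [ 0.261  0.965 -0.002]
 [ 0.    -0.002 -1.   ]]
tool y angle 1.306964965334771
blue top [array([493., 207., 138.]), array([443., 173., 138.])] big caddy [ 476. -435.   70.]
```

Emit:
step_arm:
  moves:
    - [27,-31,6,-0.09]
    - [27,-31,6,-0.09]
    - [27,-31,6,-0.09]
    - [27,-31,6,-0.09]
    - [27,-31,0,-0.09]
    - [27,-31,0,-0.09]
    - [27,-31,0,-0.09]
    - [27,-31,0,-0.09]
  hand: 0.5

```text
time: 1.1
eef_pos: [373.0, 330.0, 242.2]
tcp_rot: [-0.0, 0.474, 0.881, -0.0]
contact_force: [1.0, 0.7, 0.2]
width: 0.5
finger_force: 0.0
```

Emit:
step_arm:
  moves:
    - [27,-31,0,-0.09]
    - [27,-31,0,-0.09]
    - [27,-31,0,-0.09]
    - [27,-31,0,-0.09]
    - [27,-31,0,-0.09]
    - [27,-31,0,-0.09]
    - [27,-31,0,-0.09]
    - [0,0,0,0]

```text
time: 2.1
eef_pos: [562.3, 111.9, 241.7]
tcp_rot: [-0.0, 0.724, 0.69, -0.001]
contact_force: [-0.3, -0.3, -0.1]
width: 0.502
finger_force: 0.0
```

Emit:
step_arm:
  moves:
    - [14,-18,0,-0.05]
    - [14,-19,0,-0.045]
    - [0,0,-20,0]
    - [0,0,-15,0]
    - [0,0,0,0]
    - [0,0,0,0]

```text
time: 2.85
eef_pos: [589.2, 77.7, 207.7]
tcp_rot: [-0.0, 0.754, 0.657, -0.0]
contact_force: [0.6, 0.2, -0.4]
width: 0.499
finger_force: 0.0
```

```bash
python3 - <<'E'
from h import *
im=[]
for n in("top","wrist","scene"):
    c=optics.read_camera(n);im.append(c["color"])
    if n!="wrist":
        print(n,proj(c,manip.state()["eef_pos"]).round(1))
    else: print(np.round(c["cam_to_world"],2).tolist(),c["camera_matrix"].tolist())
    np.save(n+".npy",c["color"])
k=lambda i,x,y:cv2.resize(i[y:y+100,x:x+100],(400,400),interpolation=2)
cv2.imwrite("pics/chk1.png",np.hstack([k(im[0],190,130),k(im[2],340,90)])[:,:,::-1])
cv2.imwrite("pics/wr1.png",im[1][:,:,::-1])
E
```

```text
top [236.3 177.9]
[[0.99, -0.13, -0.04, 599.98], [-0.14, -0.95, -0.28, 157.14], [0.0, 0.29, -0.96, 374.98], [0.0, 0.0, 0.0, 1.0]] [[309.70691628693146, 0.0, 321.8198837075738], [0.0, 309.70691628693146, 199.93623042373096], [0.0, 0.0, 1.0]]
scene [386.2 131.6]
```

View pics/wr1.png

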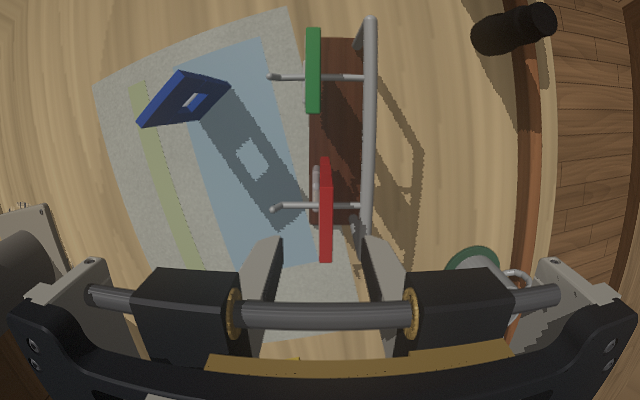

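The wrist view shows the red header's top edge running from about (325,160) to (326,262), between the finger tips at (280,238) and (364,238). I'll cast the top face onto z=166.

```bash
python3 - <<'E'
from h import *
c=optics.read_camera("wrist");im=c["color"];K=c["camera_matrix"];T=np.array(c["cam_to_world"])
def fz(u,v,z):
    x=np.array([u-K[0,2],v-K[1,2]]);r=np.hypot(*x);th=r/K[0,0]
    d=T[:3,:3]@np.r_[np.sin(th)*x/r,np.cos(th)];return (T[:3,3]+d*(z-T[2,3])/d[2]).round(1)
h=cv2.cvtColor(im,cv2.COLOR_RGB2HSV)
m=((h[...,0]<6)|(h[...,0]>174))&(h[...,1]>170)&(h[...,2]>60)
m[:140]=0;m[270:]=0;m[:,:300]=0;m[:,345:]=0
for v in range(156,266,8):
    x=np.where(m[v])[0]
    if len(x):print(v,x[0],x[-1],im[v,x[0]:x[-1]+1,0].tolist(),fz(x[0],v,166),fz(x[-1]+1,v,166))
E
```

```text
164 320 328 [130, 136, 138, 133, 127, 127, 127, 128, 128] [594.  120.4 166. ] [600.1 119.5 166. ]
172 320 330 [136, 132, 129, 130, 129, 126, 126, 127, 127, 127, 122] [593.2 114.8 166. ] [600.7 113.8 166. ]
180 320 329 [131, 129, 129, 128, 128, 128, 128, 127, 128, 126] [592.4 109.2 166. ] [599.3 108.2 166. ]
188 320 331 [145, 145, 144, 144, 143, 144, 145, 143, 144, 143, 144, 151] [591.6 103.5 166. ] [599.9 102.4 166. ]
196 320 331 [144, 144, 143, 143, 143, 143, 143, 143, 142, 142, 143, 149] [590.8  97.8 166. ] [599.1  96.6 166. ]
204 320 331 [143, 143, 143, 143, 142, 143, 143, 142, 142, 141, 142, 149] [590.   91.9 166. ] [598.4  90.8 166. ]
212 320 331 [144, 143, 143, 143, 143, 143, 141, 141, 142, 142, 142, 145] [589.1  86.  166. ] [597.6  84.8 166. ]
220 320 330 [143, 143, 143, 142, 143, 143, 142, 142, 142, 141, 141] [588.3  80.  166. ] [596.1  78.9 166. ]
228 319 331 [148, 144, 142, 143, 143, 143, 142, 142, 141, 142, 142, 141, 132] [586.7  73.9 166. ] [596.1  72.6 166. ]
236 319 330 [149, 143, 143, 143, 144, 143, 142, 142, 142, 142, 143, 139] [585.8  67.6 166. ] [594.5  66.4 166. ]
244 319 319 [149] [584.9  61.2 166. ] [585.6  61.1 166. ]
252 319 330 [151, 143, 142, 142, 143, 142, 141, 142, 141, 141, 142, 136] [583.9  54.6 166. ] [592.9  53.3 166. ]
260 319 319 [151] [583.   47.8 166. ] [583.7  47.7 166. ]
```

Emit:
step_arm:
  moves:
    - [2,-3,0,0]
    - [0,0,-20,0]
    - [0,0,-20,0]
    - [0,0,-15,0]
    - [0,0,-8,0]
    - [0,0,-6,0]
    - [0,0,0,0]
    - [0,0,0,0]

```text
time: 4.05
eef_pos: [591.9, 74.3, 139.4]
tcp_rot: [0.0, 0.754, 0.657, 0.0]
contact_force: [-0.6, -1.1, 0.1]
width: 0.498
finger_force: 0.0
```

Emit:
step_arm:
  moves:
    - [0,0,0,0]
    - [0,0,0,0]
    - [0,0,0,0]
    - [0,0,0,0]
    - [0,0,0,0]
    - [0,0,0,0]
  hand: 0
  force: 15

```text
time: 4.8
eef_pos: [591.5, 74.2, 138.7]
tcp_rot: [0.0, 0.754, 0.657, 0.0]
contact_force: [0.4, 1.1, 0.1]
width: 0.103
finger_force: 15.0
```

Emit:
step_arm:
  moves:
    - [0,0,3,0]
    - [0,0,5,0]
    - [0,0,5,0]
    - [0,0,5,0]
    - [0,0,5,0]
    - [0,0,0,0]
    - [0,0,0,0]

```text
time: 5.68
eef_pos: [591.3, 74.3, 161.5]
tcp_rot: [-0.0, 0.754, 0.657, -0.0]
contact_force: [0.2, 0.3, -0.4]
width: 0.107
finger_force: 15.0
```

```bash
python3 - <<'E'
from h import *
im=[optics.read_camera(n)["color"] for n in("top","scene")]
k=lambda i,x,y:cv2.resize(i[y:y+100,x:x+100],(400,400),interpolation=2)
cv2.imwrite("pics/chk2.png",np.hstack([k(im[0],190,130),k(im[1],340,110)])[:,:,::-1])
E
```

```text
(no output)
```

View pics/chk2.png

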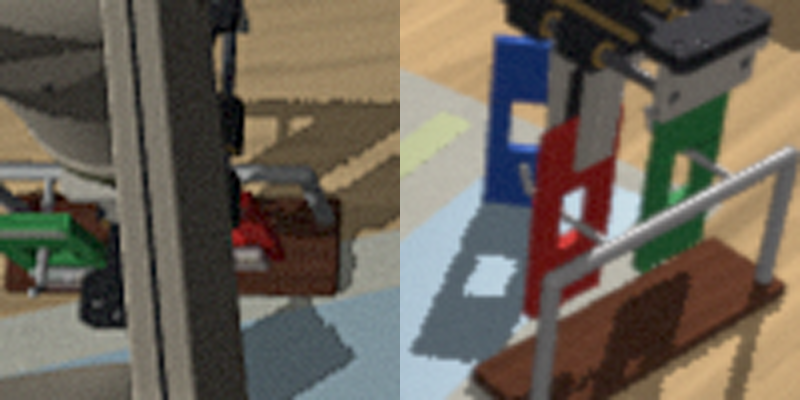

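The header is gripped and raised, and the peg sits mid-hole (scene crop at about (580,215)), clear of its edges. Now I draw it out along the stand's -x.

Emit:
step_arm:
  moves:
    - [-5,0.7,0,0]
    - [-8,1.1,0,0]
    - [-8,1.1,0,0]
    - [-8,1.1,0,0]
    - [-8,1.1,0,0]
    - [-8,1.1,0,0]
    - [-8,1.1,0,0]
    - [-8,1.1,0,0]

```text
time: 6.78
eef_pos: [529.9, 82.7, 161.7]
tcp_rot: [0.0, 0.754, 0.657, 0.0]
contact_force: [0.4, 0.3, -0.9]
width: 0.104
finger_force: 15.0
```

Emit:
step_arm:
  moves:
    - [-8,1.1,0,0]
    - [-8,1.1,0,0]
    - [-8,1.1,0,0]
    - [-8,1.1,0,0]
    - [0,0,0,0]

```text
time: 7.4
eef_pos: [498.0, 87.2, 161.7]
tcp_rot: [0.0, 0.754, 0.657, 0.0]
contact_force: [0.1, -1.1, -0.1]
width: 0.108
finger_force: 15.0
```

Emit:
step_arm:
  moves:
    - [0,0,15,0]
    - [0,0,20,0]
    - [0,0,20,0]
    - [0,-10,13,0]
    - [0,-20,0,0.03]
    - [0,-30,0,0.03]
    - [0,-30,0,0.03]
    - [0,-30,0,0.03]

```text
time: 8.4
eef_pos: [498.3, -34.5, 230.1]
tcp_rot: [0.0, 0.713, 0.701, -0.0]
contact_force: [-0.6, -0.1, -0.2]
width: 0.106
finger_force: 15.0
```

Emit:
step_arm:
  moves:
    - [0,-30,0,0.03]
    - [0,-35,0,0.03]
    - [0,-35,0,0.03]
    - [0,-35,0,0.03]
    - [0,-35,0,0.03]
    - [0,-35,0,0.025]
    - [-3,-25,0,0]
    - [0,-9,0,0]

```text
time: 9.4
eef_pos: [494.8, -273.7, 229.8]
tcp_rot: [-0.0, 0.65, 0.76, -0.0]
contact_force: [0.1, -0.2, -0.0]
width: 0.108
finger_force: 15.0
```

Emit:
step_arm:
  moves:
    - [0,0,0,0]
    - [0,0,0,0]

```text
time: 9.65
eef_pos: [495.6, -271.1, 229.7]
tcp_rot: [-0.0, 0.649, 0.761, 0.0]
contact_force: [0.5, 0.0, -0.1]
width: 0.106
finger_force: 15.0
```

```bash
python3 - <<'E'
from h import *
c=optics.read_camera("wrist");cv2.imwrite("pics/wr2.png",c["color"][:,:,::-1])
np.save("wc.npy",c["color"])
print(np.array(c["cam_to_world"]).round(2).tolist())
E
```

```text
[[0.99, 0.15, 0.04, 482.39], [0.16, -0.95, -0.28, -191.98], [0.0, 0.29, -0.96, 396.52], [0.0, 0.0, 0.0, 1.0]]
```

View pics/wr2.png

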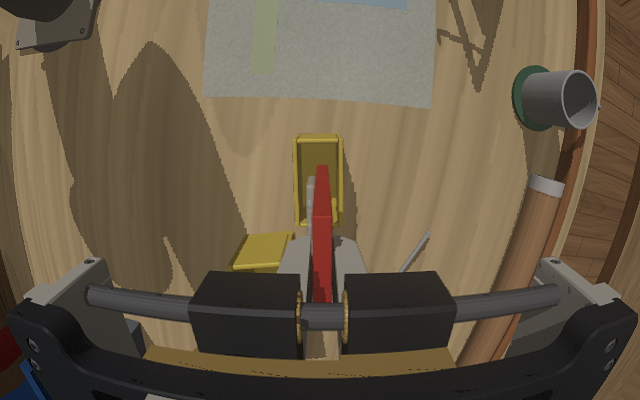

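The wrist view shows the held red pack above the small caddy, whose rim corners are about (293,136), (343,135), (344,224) and (296,227). I'll cast these onto z=70 to check.

```bash
python3 - <<'E'
from h import *
c=optics.read_camera("wrist");im=c["color"];K=c["camera_matrix"];T=np.array(c["cam_to_world"])
def fz(u,v,z):
    x=np.array([u-K[0,2],v-K[1,2]]);r=np.hypot(*x);th=r/K[0,0]
    d=T[:3,:3]@np.r_[np.sin(th)*x/r,np.cos(th)];return (T[:3,3]+d*(z-T[2,3])/d[2])
h=cv2.cvtColor(im,cv2.COLOR_RGB2HSV)
m=((abs(h[...,0].astype(int)-26)<6)&(h[...,1]>150)).astype(np.uint8);m[229:]=0;m[:120]=0;m[:,:280]=0;m[:,360:]=0
P=[]
for v in (145,160,175,190,205,218):
    x=np.where(m[v])[0];a,b=fz(x[0],v,70),fz(x[-1]+1,v,70);P.append((a+b)/2);print(v,x[0],x[-1],a.round(),b.round(),P[-1].round(1))
print(fz(318,134,70).round(1),fz(318,228,70).round(1), fz(318,136,70).round(1))
e=np.array([.987,.158]);
for p in P+[np.array(manip.state()["eef_pos"])]:print("lateral",p[:2]@e)
E
```

```text
145 293 341 [ 458. -234.   70.] [ 509. -225.   70.] [ 483.8 -229.5   70. ]
160 294 342 [ 461. -249.   70.] [ 513. -241.   70.] [ 487.3 -245.3   70. ]
175 294 342 [ 464. -266.   70.] [ 516. -257.   70.] [ 489.8 -261.5   70. ]
190 295 342 [ 467. -282.   70.] [ 519. -274.   70.] [ 493. -278.   70.]
205 296 342 [ 470. -299.   70.] [ 522. -291.   70.] [ 496.2 -294.9   70. ]
218 296 342 [ 472. -314.   70.] [ 525. -306.   70.] [ 498.5 -310.    70. ]
[ 482.5 -217.9   70. ] [ 498.7 -322.2   70. ] [ 482.8 -220.    70. ]
lateral 441.2113765643375
lateral 442.2190425541922
lateral 442.15838752509495
lateral 442.64004102146055
lateral 443.12968320680693
lateral 443.07338388664135
lateral 446.37286353283827
```

Emit:
step_arm:
  moves:
    - [0,0,-20,0]
    - [0,0,-20,0]
    - [0,0,-15,0]
    - [0,0,-15,0]
    - [0,0,-15,0]
    - [0,0,-12,0]
    - [0,0,-10,0]
    - [0,0,0,0]

```text
time: 10.75
eef_pos: [494.9, -271.7, 121.7]
tcp_rot: [-0.001, 0.65, 0.76, -0.0]
contact_force: [0.0, -0.4, -0.7]
width: 0.105
finger_force: 15.0
```

Emit:
step_arm:
  moves:
    - [0,0,-2,0]
    - [0,0,-2,0]
    - [0,0,0,0]
    - [0,0,0,0]

```text
time: 11.25
eef_pos: [495.6, -272.0, 118.9]
tcp_rot: [0.0, 0.649, 0.76, 0.0]
contact_force: [0.5, -0.3, -0.7]
width: 0.107
finger_force: 15.0
```

Emit:
step_arm:
  moves:
    - [0,0,-1,0]
    - [0,0,-1,0]
    - [0,0,0,0]

```text
time: 11.62
eef_pos: [495.4, -271.9, 116.5]
tcp_rot: [-0.0, 0.649, 0.76, -0.0]
contact_force: [0.4, -0.3, -1.2]
width: 0.105
finger_force: 15.0
```

Emit:
step_arm:
  moves:
    - [0,0,-1,0]
    - [0,0,0,0]
    - [0,0,0,0]

```text
time: 12.0
eef_pos: [495.5, -272.0, 115.7]
tcp_rot: [0.0, 0.649, 0.76, 0.0]
contact_force: [-0.8, 0.1, 0.1]
width: 0.109
finger_force: 15.0
```

```bash
python3 - <<'E'
from h import *
s=manip.state();print(s["eef_pos"],s["contact_force"])
im=[optics.read_camera(n)["color"] for n in("top","scene")]
k=lambda i,x,y:cv2.resize(i[y:y+100,x:x+100],(400,400),interpolation=2)
cv2.imwrite("pics/chk3.png",np.hstack([k(im[0],335,160),k(im[1],200,180)])[:,:,::-1])
E
```

```text
[ 495.5178135  -272.00670554  115.74330187] [-0.81480173  0.06836975  0.13363931]
```

View pics/chk3.png

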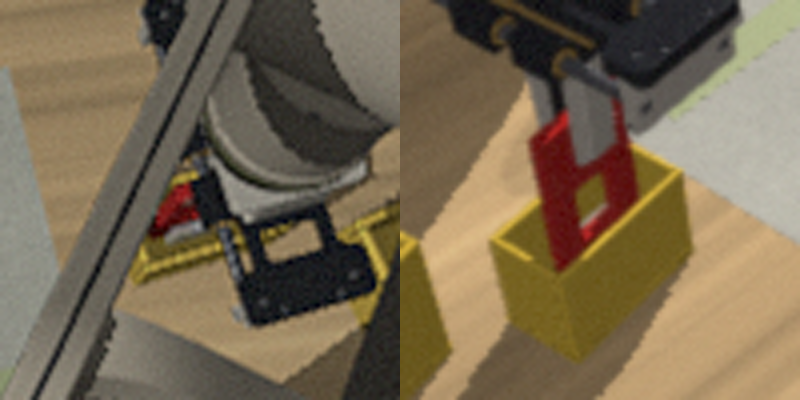

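The scene crop shows the pack inside the small caddy with its foot down (pack at (585,190), caddy at (590,270)). The foot should now be within about a millimetre of the floor, so I'll creep down to contact.

Emit:
step_arm:
  moves:
    - [0,0,-0.5,0]
    - [0,0,-0.5,0]
    - [0,0,0,0]
    - [0,0,0,0]

```text
time: 12.6
eef_pos: [495.7, -272.1, 115.7]
tcp_rot: [0.0, 0.649, 0.76, 0.0]
contact_force: [-0.9, 1.2, 7.9]
width: 0.102
finger_force: 15.0
```

The foot is on the floor: 7.9 N upward, at the height I predicted. Time to release and retreat.

Emit:
step_arm:
  moves:
    - [0,0,0.5,0]
    - [0,0,0,0]
    - [0,0,0,0]
    - [0,0,0,0]
    - [0,0,0,0]
    - [0,0,0,0]
    - [0,0,0,0]
    - [0,0,0,0]
  hand: 0.5

```text
time: 13.6
eef_pos: [495.4, -271.9, 115.1]
tcp_rot: [-0.0, 0.649, 0.76, 0.0]
contact_force: [-0.3, -0.2, -0.8]
width: 0.497
finger_force: 0.0
```

Emit:
step_arm:
  moves:
    - [0,0,4,0]
    - [0,0,8,0]
    - [0,0,15,0]
    - [0,0,20,0]
    - [0,0,30,0]
    - [0,0,30,0]
    - [-20,40,30,0]
    - [-30,60,0,0]

```text
time: 14.6
eef_pos: [448.7, -176.6, 256.9]
tcp_rot: [0.003, 0.65, 0.76, 0.001]
contact_force: [0.6, 1.1, 1.4]
width: 0.5
finger_force: 0.0
```

Emit:
step_arm:
  moves:
    - [-20,55,0,0]
    - [0,55,0,0]
    - [0,50,0,0]
    - [0,0,0,0]
    - [0,0,0,0]
    - [0,0,0,0]
    - [0,0,0,0]

```text
time: 15.48
eef_pos: [427.5, -17.1, 252.2]
tcp_rot: [-0.0, 0.65, 0.76, -0.0]
contact_force: [-0.0, -0.1, -0.5]
width: 0.502
finger_force: 0.0
```

```bash
python3 - <<'E'
from h import *
im=[optics.read_camera(n)["color"] for n in("top","scene")]
cv2.imwrite("pics/chk4.png",np.hstack([cv2.resize(im[0][150:290,170:450],(400,200),interpolation=2),cv2.resize(im[1][110:290,180:460],(400,257),interpolation=2)[:200]])[:,:,::-1])
k=lambda i,x,y:cv2.resize(i[y:y+100,x:x+100],(400,400),interpolation=2)
cv2.imwrite("pics/chk4.png",np.hstack([k(im[1],200,180),k(im[1],350,110)])[:,:,::-1])
E
```

```text
(no output)
```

View pics/chk4.png

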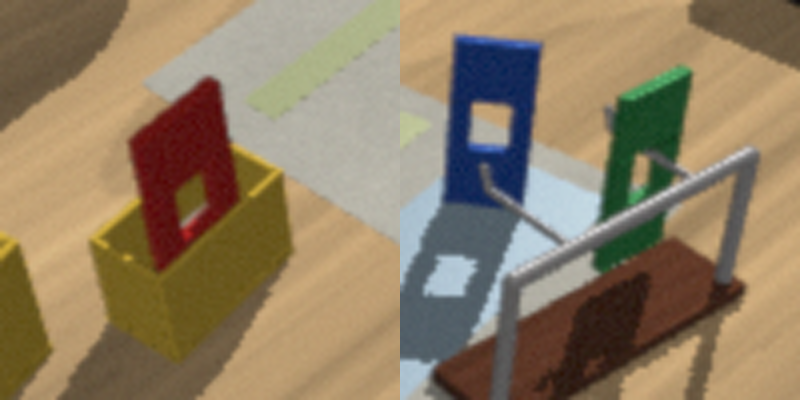

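The red pack stands in the small caddy at (185,170), leaning slightly. The green pack still hangs on its peg at (645,170), and the blue one has not moved. I'll hand in.

```bash
python3 -c "from rig import manip;print(manip.hand_in())"
```

```text
the job is handed in; nothing more can be done
None
```

The red pack is off its peg and standing foot-down in the small yellow caddy, leaning slightly; the green pack still hangs on its peg, and the job was handed in at about 15.6 s.

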